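# Unload a specimen block from the inclined ejector fixture

### The arm

A 7-joint arm with a two-finger parallel gripper is mounted at the origin on a cart in front of the work surface, level with it; the furniture and walls round the work are solid. World frame = base frame: x ahead of the robot, y to its left, z up, the work surface at z = 0. Lengths are in m, angles in rad, forces in N, time in s.
With the tool pointing down it reaches from about 0.4 to 0.925 m from the base axis. Payload 5.6 kg.
Tool frame: the origin (TCP) lies midway between the tips of the shut fingers; the grasp point (between the pads) lies 19 mm behind it; z points along the fingers, y is the direction in which the jaws open and shut (so a half turn about z gives the same grasp; the last joint's range is limited). The gripper opens to 85 mm and grips with 20 to 120 N. Pads are 22 mm wide; open, the fingers measure 114 mm over their backs; the gripper's body (76 mm by 85 mm) begins 54 mm behind the grasp point. The pads swing forward as they close: fully open they stand 13 mm farther back than shut.
Start: joints at [1.193, 0.468, -0.012, 1.603, 0.006, 1.071, -0.056], TCP at [0.214, -0.614, 0.231] pointing down, gripper open.
Joint ranges: [-2.53, 2.53], [-0.31, 2.02], [-1.57, 1.55], [0.28, 2.44], [-1.29, 4.43], [0.15, 1.84], [-2.92, 2.92]. Speed limits (rad/s): [2.57, 2.57, 3.14, 3.14, 3.14, 3.14, 3.14].

### API

Orientations are given as a 3x3 rotation matrix whose columns are the frame's x, y, z axes.
In Python, from workcell import manip, eyes, nets gives the robot as it stands. The module is installed in compiled form; this text tells all that it offers.
- The arm moves only by the tool move_arm, never from a script. Its argument "motion" is a list of rows, each an object of numbers: "dx", "dy", "dz": the shift along the tool's x, y, z in cm; "ax", "ay", "az": the turn, a rotation vector about the tool's x, y, z in degrees. A call has 1 to 12 rows; each row is the pose to reach, as a shift and turn from the pose measured when the call began, along the tool's axes at that moment; what a row does not reach only later rows make up. A row lasts 1/8 s, in which the tool goes at most 62.5 mm and 10.7 degrees, less where a joint would pass 70% of its speed; a pose out of reach is approached as far as the arm can. A call with a gripper value outside its range is refused whole. "gripper" is the finger opening in cm, from 0 to 8.54, set as the call begins (left out, the last holds). The fingers move at their own pace and stop on an object; "force" is the grip in N (left out, the last holds). Time passes only in rows, so rows that repeat a pose let the fingers close. It gives the time, the measured TCP pose, the force and the opening at its end, in the units of the state.
- manip.get_obs(): the state, without advancing time (a new reading comes with each control period).
- eyes.camera(name): name is "scene" or "top" or "wrist"; returns a dict with "img" (420x560x3 uint8, red, green, blue), "camera_matrix" (3x3 intrinsics, pixels), "rvec" (rotation vector, rad) and "tvec" (3), from world to camera coordinates, as OpenCV has them. Camera axes: x right, y down, z forward; pixel columns grow to the right and rows downward; lengths in m; the calibration is good to about 2 mm. A picture is of the moment at which its call begins. There is no depth.
- manip.job_done(): hands the job in, once; it reports no verdict.
Trained networks look in a picture, given as the dict that the camera call returned (one of the last four; its "shot" number tells which), for a name from the list of things; names that differ only in an ending like _2 or _b are one class to them, and where a whole thing is asked for, a point or a joint stands for the part that bears it (a point fixed in the world has none). Each returns a list of dicts, best first, with "p" (0 to 1); they miss things now and then, are a little off and sometimes report something else, mostly with a low value. They report only what shows in the picture. A call takes as long as a camera call.
- nets.find_in(picture, label): "bbox" ([centre column, centre row, width, height] in pixels, round what is visible of it).
The state is a dict: "clock": time; "joints": joint angles; "qd": joint speeds; "joint_torque": joint torques, N m; "tool_pos": TCP position; "eef_rot": TCP orientation; "wrist_force": force on the tool from outside, world axes, zero at the start; "moment": the same for the moment, N m; "grip_width": finger opening in m.
Only numpy, scipy, OpenCV 4.12 (cv2) and the standard library are available. Lean on these libraries where they do the work, as an engineer would, in place of code of your own. Each camera call takes 0.05 s, during which the arm holds its last target.

### The job

Unload the brass specimen block from the sloping aluminium fixture: slide the blue clamp dog along its T-slot to the open end, lift it out there and put it in the grey tray, then press the red ejector lever all the way down so that the block rises, and draw the block out of its pocket. Stand the block upright, right way up, on the middle of the round rubber pad, holding it until it is down rather than dropping it; leave the other things on the bench where they are.

Things in the scene. Friction and masses are not known exactly. Their poses are not given: they have to be found in the camera images.
- fixture: aluminium fixture fixed to the bench, 190 mm wide (y), on a foot plate 190 x 200 x 8 mm; origin on the bench; x away from the robot, y along the T-slot, z up. Its front slopes 30 degrees, from x -49, z 52 up to x 25, z 95 mm; outward normal (-0.5, 0, 0.866). Behind, a level ridge (z 95, x 25 to 85) bears the T-slot
- slot_open (a point): middle of the T-slot's open end, at ridge height: fixture (55, 70, 95) mm. The slot runs along fixture y at x 55: throat 14, undercut 28 mm wide, floor 20 mm below the ridge, shut at y -85. Its lips end at y +45; from there to y 95 it is 28 mm wide right up, and open at the side. The dog can be lifted out only here
- dog_center (a point): centre of the blue clamp dog's grip block: 24 x 36 x 46 mm (x, y, z; grasp across the 36), plus a 3 mm screw head; 26 mm above the ridge. Axes as the fixture's. A T-foot, 36 mm long, 2 mm play each side, runs in the slot, its underside 44 mm below this point. A nose on the -x side reaches 64 mm out over the brass block. Starts at fixture y -36 to 0 mm. 0.25 kg; stands on its foot
- tray_floor (a point): centre of the inner floor (4 mm above the bench) of the open grey tray, 120 x 130 mm outside along its x and y, walls 4 mm thick and 18 mm tall; fixed to the bench
- ejector_lever (a joint): angle of the ejector lever: 0 up at the start, 0.56 rad fully down. It stays where it is left (stiff hinge; about 5 to 9 N at the red pad) and lifts the brass block in proportion, 26 mm along the slope's normal when fully down
- lever_pad (a point): middle of the upper face of the red pad (36 x 32 x 9 mm) at the front of the ejector lever, on the fixture's -y side: at fixture (-100, -115, 88) mm when up, (-104, -115, 29) mm when fully down. The lever is 105 mm long, its pivot at fixture (0, -112, 52) mm, axis along y. Push the pad down from above
- specimen_center (a point): centre of the brass specimen block: 30 mm along its x (grasp across this), 90 along y, 48 along z; dark face with white inserts on top (+z). Starts flush in its pocket (1 mm play each side), tilted with the slope (z along the normal, x up the slope), centre at fixture (9, -15, 58) mm. Ejected, it stands 26 mm out of the slope, still 22 mm deep in the pocket, and stays so. 0.35 kg
- specimen: the same brass block; origin at the centre of its underside, 24 mm below its centre along its z
- pad_top (a point): middle of the upper face of the round black rubber pad, 112 mm across, 16 mm above the bench, which lies on a round grey plate 126 mm across; both fixed to the bench
- weight: bystander: brass knob weight, 36 mm across, 46 mm tall; origin under its centre
- loupe: bystander: black loupe, 40 mm across and tall; origin under its centre
- dropper: bystander: amber dropper bottle, 30 mm across, 92 mm tall; origin under its centre
- tweezers: bystander: black tweezers lying flat, 127 mm long along their y, 10 mm high; origin under their middle

How it is judged:
On the way, in this order (a step that is already met when the one before it is completed fails the run):
1. the dog is slid along the T-slot to its open end (y of dog_center in the frame of fixture above 0.058 m and z of dog_center in the frame of fixture below 0.1285 m and x of dog_center in the frame of fixture between 0.045 and 0.065 m), for 0.05 s.
2. the dog lies or stands in the tray, let go (x of dog_center in the frame of tray_floor between -0.055 and 0.055 m and y of dog_center in the frame of tray_floor between -0.06 and 0.06 m and z of dog_center in the frame of tray_floor below 0.052 m and contact force between dog and tray above 0.3 N and contact force between the fingers and dog below 0.1 N and linear speed of dog below 0.02 m/s), for 0.2 s.
3. the lever is pressed down and the block has risen in its pocket (value of joint ejector_lever above 0.5 rad and z of specimen_center in the frame of fixture above 0.0762154 m and horizontal distance between specimen_center and fixture below 0.06 m), for 0.1 s.
4. the block is drawn out of the pocket in the fingers (z of specimen_center in the frame of fixture above 0.1024 m and contact force between the fingers and specimen above 1 N), for 0.1 s.
5. the block is brought down to the pad while still held (horizontal distance between specimen_center and pad_top below 0.03 m and angle between specimen's own z axis and vertical below 0.3 rad and z of specimen_center in the frame of pad_top below 0.036 m and contact force between the fingers and specimen above 0.5 N), for 0.05 s.
At the end, for the whole second after the job is handed in: the brass block stands upright (within 7 degrees, inserts up) on the rubber pad, its centre within 30 mm of the pad's, released and at rest; the dog is in the tray, its centre within the tray's walls, released and at rest (all of step 2 and horizontal distance between specimen_center and pad_top below 0.03 m and angle between specimen's own z axis and vertical below 0.12 rad and z of specimen_center in the frame of pad_top between 0.018 and 0.028 m and contact force between specimen and pad above 0.5 N and contact force between the fingers and specimen below 0.1 N and linear speed of specimen below 0.02 m/s); the robot touches nothing.
It fails at once if the weight is moved more than 30 mm (distance of weight from where it was at the start of the episode above 0.03 m).
It fails at once if the loupe is moved more than 30 mm (distance of loupe from where it was at the start of the episode above 0.03 m).
It fails at once if the dropper is moved more than 30 mm (distance of dropper from where it was at the start of the episode above 0.03 m).
It fails at once if the tweezers is moved more than 30 mm (distance of tweezers from where it was at the start of the episode above 0.03 m).
It also fails if it takes over 67 s, if anything falls off the work surface, if the arm or the gripper's body presses on something with over 40 N, if the wrist force passes 120 N, or if a joint passes its speed limit or range.

## Working session

There is one attempt and no reset: what is moved stays moved. The work goes in short steps, Python scripts to look and compute and a tool call to move; the robot and the scene stay as the last step left them, time stands still between calls to the robot, and variables do not carry over. Pictures are saved under pics/ and viewed, and the job is handed in when it is done.

Besides the shell and the picture viewer there is one more tool, called after "Emit:" as name(argument=value, ...) on one line, values as JSON. move_arm: Moves the arm, as the interface text tells. Its arguments: {"type":"object","properties":{"motion":{"type":"array"},"gripper":{"type":"number"},"force":{"type":"number"}},"required":["motion"]}

```bash
mkdir -p pics
cat > h.py <<'E'
import numpy as np, cv2
from workcell import manip, eyes, nets
def save(p,name): cv2.imwrite('pics/'+name,cv2.cvtColor(p['img'],cv2.COLOR_RGB2BGR))
def RT(p):
    R=cv2.Rodrigues(np.array(p['rvec'],float))[0]; return R,np.array(p['tvec'],float).ravel()
def ray(p,u,v,z):
    R,t=RT(p); K=np.array(p['camera_matrix'])
    d=R.T@np.linalg.inv(K)@np.array([u,v,1.]); c=-R.T@t
    return c+d*(z-c[2])/d[2]
def proj(p,X):
    q,_=cv2.projectPoints(np.array(X,float).reshape(-1,3),np.array(p['rvec'],float),np.array(p['tvec'],float),np.array(p['camera_matrix'],float),None)
    return q.reshape(-1,2)
E
python3 - <<'E'
from h import *
o=manip.get_obs(); print(o)
for n in ['scene','top','wrist']:
    p=eyes.camera(n); save(p,n+'1.png'); R,t=RT(p); print(n,-R.T@t, R[2],p['camera_matrix'])
    for l in ['fixture','dog_center','tray_floor','ejector_lever','lever_pad','specimen','pad_top','weight','loupe','dropper','tweezers']:
        try: print(l,[(np.round(d['bbox']).tolist(),round(d['p'],2)) for d in nets.find_in(p,l)[:2]])
        except Exception as e: print(l,e)
E
```

```text
{'clock': 0.0, 'joints': array([ 1.19299794,  0.46839564, -0.01159054,  1.60362104,  0.00597744,
        1.07140162, -0.05630794]), 'qd': array([-0.0011388 ,  0.000391  ,  0.00018157, -0.00023575, -0.0007187 ,
       -0.00100945, -0.00019142]), 'joint_torque': array([-1.07693944e-03, -5.32380080e+01,  2.08868540e-02, -2.51305050e+01,
        1.12433679e-02,  7.73317966e-03, -9.36963573e-06]), 'tool_pos': array([ 0.21332679, -0.6134057 ,  0.23032741]), 'eef_rot': array([[ 9.44507323e-01,  3.28489632e-01, -6.91654489e-04],
       [ 3.28490341e-01, -9.44505885e-01,  1.65217520e-03],
       [-1.10549313e-04, -1.78769339e-03, -9.99998396e-01]]), 'wrist_force': array([-0.54923277, -0.68084659,  0.48496279]), 'moment': array([-0.04406823, -0.04283391,  0.01436471]), 'grip_width': 0.08573510238169751}
scene [0.06159311 0.76900484 0.43897219] [ 0.61340887 -0.67095554 -0.4165912 ] [[435.82470436   0.         281.79810779]
 [  0.         435.82470436 212.5680831 ]
 [  0.           0.           1.        ]]
fixture [([328.0, 216.0, 147.0, 86.0], 0.66)]
dog_center [([320.0, 179.0, 33.0, 33.0], 0.
[... 1066 characters left out ...]
108.0], 0.19)]
specimen [([328.0, 214.0, 40.0, 21.0], 0.88)]
pad_top [([170.0, 182.0, 20.0, 14.0], 0.69)]
weight [([300.0, 142.0, 13.0, 17.0], 0.76), ([230.0, 252.0, 55.0, 54.0], 0.67)]
loupe [([172.0, 225.0, 19.0, 17.0], 0.75), ([170.0, 181.0, 18.0, 12.0], 0.15)]
dropper [([170.0, 182.0, 20.0, 16.0], 0.61), ([340.0, 198.0, 23.0, 43.0], 0.35)]
tweezers []
wrist [ 0.28190068 -0.59111933  0.37398989] [-0.2669331  -0.09336829 -0.95918146] [[348.00735666   0.         274.80207248]
 [  0.         348.00735666 207.36530383]
 [  0.           0.           1.        ]]
fixture []
dog_center []
tray_floor []
ejector_lever []
lever_pad []
specimen []
pad_top []
weight []
loupe []
dropper []
tweezers []
```

Run:
```python
import cv2
for n in ['scene','top']:
    im=cv2.imread(f'pics/{n}1.png'); im=im[120:380,130:430] if n=='scene' else im[110:300,140:420]
    im=cv2.resize(im,None,fx=2.3 if n=='scene' else 2.8,fy=2.3 if n=='scene' else 2.8,interpolation=cv2.INTER_CUBIC); cv2.imwrite(f'pics/{n}1c.png',im); print(im.shape)
```

```text
(598, 690, 3)
(532, 784, 3)
```

View pics/scene1.png

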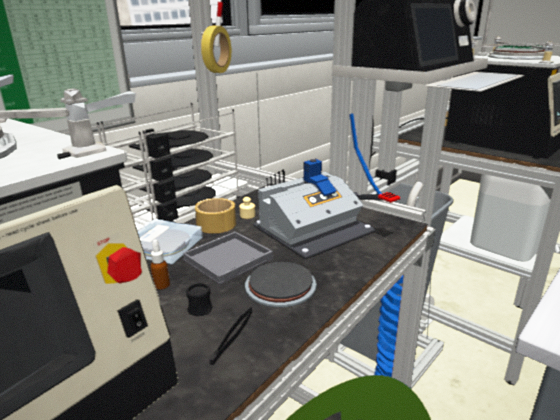

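View pics/top1.png

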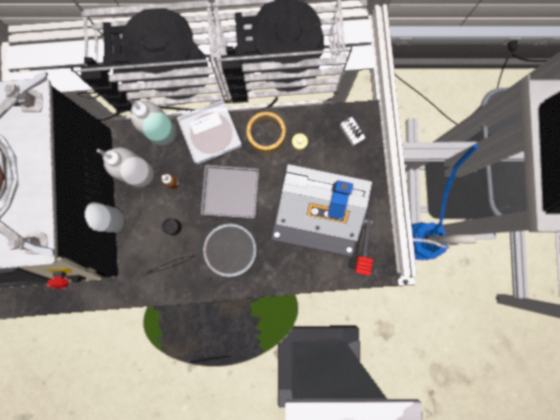

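View pics/scene1c.png

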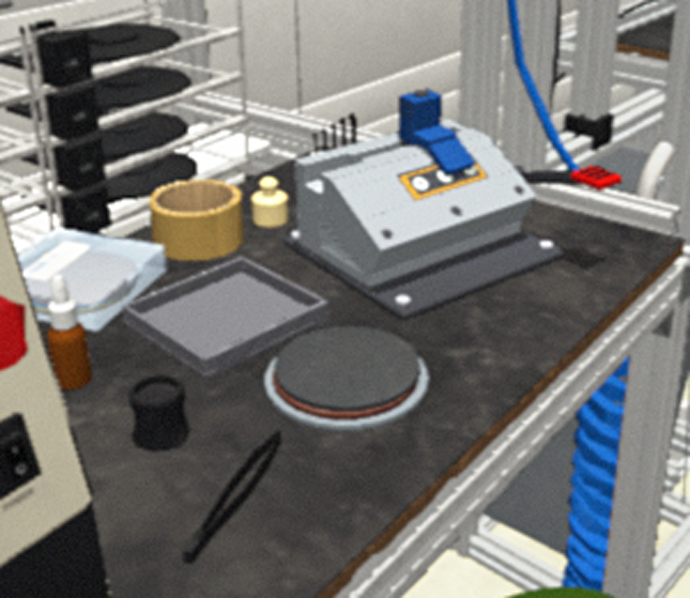

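View pics/top1c.png

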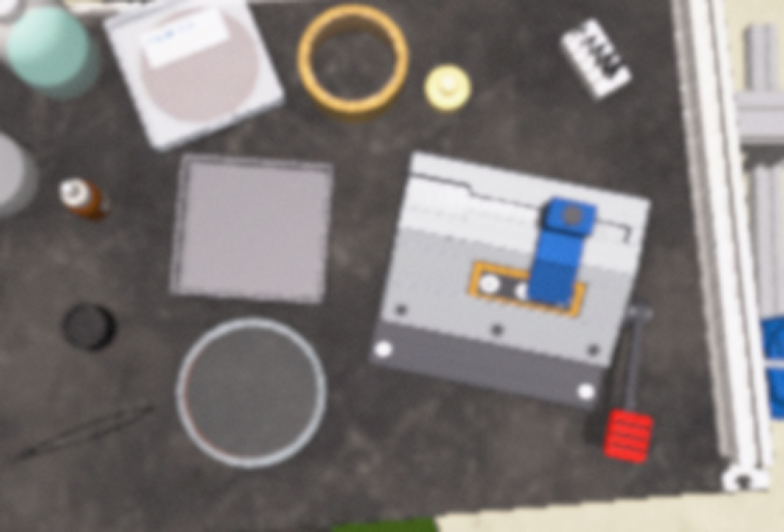

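Run:
```python
import cv2
im=cv2.imread('pics/top1.png')[155:285,265:385]
cv2.imwrite('pics/topf.png',cv2.resize(im,None,fx=4.6,fy=4.6,interpolation=cv2.INTER_CUBIC))
```

```text
(no output)
```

View pics/topf.png

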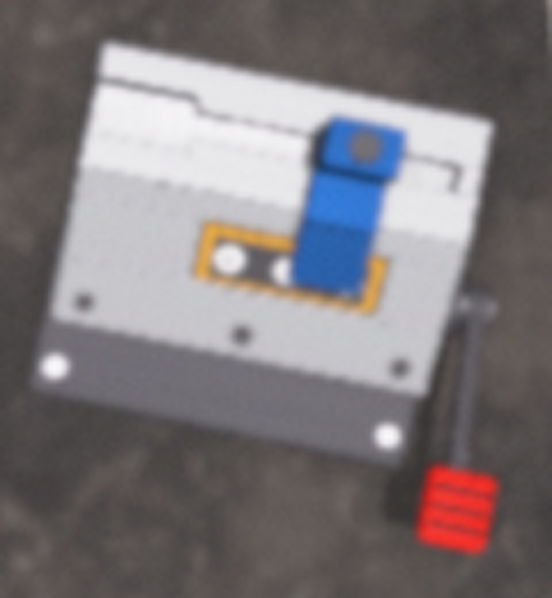

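```bash
cat > fit.py <<'E'
from h import *
from scipy.optimize import least_squares
import pickle
def W(q,P):
    P=np.atleast_2d(np.array(P,float))/1000; c,s=np.cos(q[2]),np.sin(q[2])
    return P@np.array([[c,-s,0],[s,c,0],[0,0,1]]).T+[q[0],q[1],0]
E
python3 - <<'E'
from fit import *
pt=eyes.camera('top'); ps=eyes.camera('scene')
pickle.dump((pt,ps),open('cams.pkl','wb'))
n=np.array([-.5,0,.866]); u=np.array([.866,0,.5]); c=np.array([-3,-15,78.8])
P=[(-49,95,52),(-49,-95,52),(85,95,95),(85,-95,95),(25,95,95),(25,-95,95)]+[tuple(c+u*a*15+np.array([0,b*45,0])) for a,b in((1,1),(1,-1),(-1,-1),(-1,1))]+[(-100,-115,88)]
uv=np.array([(52,320),(425,395),(103,43),(493,122),(80,168),(470,243),(210,222),(388,260),(372,313),(195,278),(458,510)])/4.6+[265,155]-0.4
f=lambda q:(proj(pt,W(q,P))-uv).ravel()
r=least_squares(f,[.55,.0,-.1],loss='soft_l1'); q=r.x; print('top',q,np.degrees(q[2])); print(np.round(r.fun.reshape(-1,2),1).tolist())
r0=q
# dog
R,t=RT(pt)
for (a,b) in ((365,147),):
    w=ray(pt,a/4.6+265,b/4.6+155,.147); d=w[:2]-q[:2]; cc,s=np.cos(q[2]),np.sin(q[2]); print('dog fixt',cc*d[0]+s*d[1],-s*d[0]+cc*d[1])
def ov(p,name,q,off,sz,fx):
    im=cv2.cvtColor(p['img'],cv2.COLOR_RGB2BGR)[off[1]:off[1]+sz[1],off[0]:off[0]+sz[0]]
    im=cv2.resize(im,None,fx=fx,fy=fx,interpolation=cv2.INTER_CUBIC)
    def L(pts,col):
        a=((proj(p,W(q,pts))-off+.4)*fx).astype(int); cv2.polylines(im,[a.reshape(-1,1,2)],True,col,1)
    L([P[0],P[1],P[5],P[4]],(0,0,255)); L([P[4],P[5],P[3],P[2]],(0,0,255)); L(P[6:10],(0,255,0))
    L([(-100-18,-115-16,88),(-100+18,-115-16,88),(-100+18,-115+16,88),(-100-18,-115+16,88)],(255,255,0))
    L([(-100,95,8),(-100,-95,8),(100,-95,8),(100,95,8)],(255,0,255))
    cv2.imwrite('pics/'+name,im)
ov(pt,'ovt.png',q,(265,155),(120,130),4.6); ov(ps,'ovs.png',q,(240,140),(170,120),4.6)
pickle.dump(q,open('q.pkl','wb'))
E
```

```text
top [ 0.59034139  0.07496849 -0.20221147] -11.58586365526443
[[-0.3, 0.1], [-0.1, 0.2], [0.6, 0.1], [-0.3, -0.1], [0.2, -0.8], [-0.2, -0.1], [-0.8, 0.3], [0.2, 0.1], [0.4, 0.4], [-0.3, 0.1], [0.5, -0.5]]
dog fixt 0.050503535055758726 -0.03175910848719128
```

View pics/ovt.png

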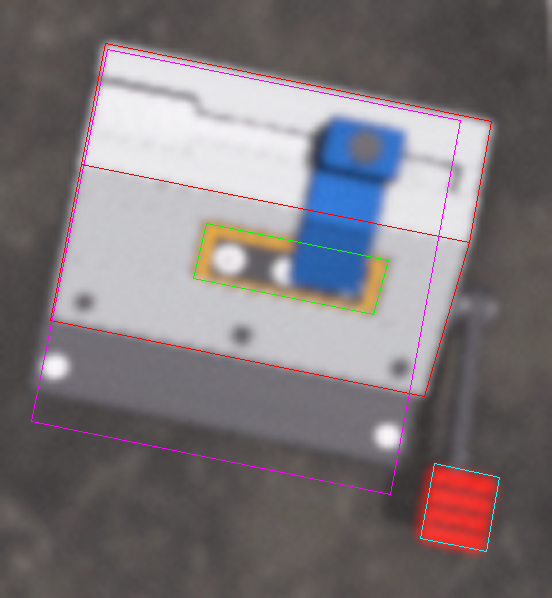

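View pics/ovs.png

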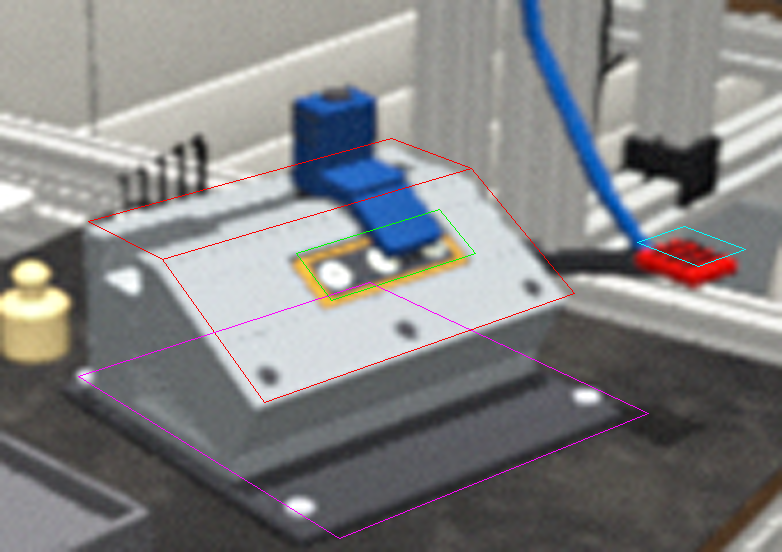

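Run:
```python
from fit import *
pt,ps=pickle.load(open('cams.pkl','rb')); q0=pickle.load(open('q.pkl','rb'))
u=np.array([.866,0,.5]); c=np.array([-3,-15,78.8])
P=[(-49,95,52),(-49,-95,52),(85,95,95),(85,-95,95),(25,95,95),(25,-95,95)]+[tuple(c+u*a*15+np.array([0,b*45,0])) for a,b in((1,1),(1,-1),(-1,-1),(-1,1))]+[(-100,-115,88)]
uv=np.array([(52,320),(425,395),(103,43),(493,122),(80,168),(470,243),(210,222),(388,260),(372,313),(195,278),(458,510)])/4.6+[265,155]-0.4
Ps=[P[0],P[2],P[4],P[9],P[8],P[6],P[10]]
us=np.array([(258,408),(88,226),(155,263),(325,307),(468,262),(292,258),(686,255)])/4.6+[240,140]-.4
f=lambda q:np.r_[(proj(pt,W(q,P))-uv).ravel(),(proj(ps,W(q,Ps))-us).ravel()]
r=least_squares(f,q0); print(r.x,np.round(r.fun.reshape(-1,2),1).tolist())
g=lambda q:(proj(ps,W(q,Ps))-us).ravel()
r2=least_squares(g,q0); print('scene only',r2.x,np.round(r2.fun.reshape(-1,2),1).tolist())
pickle.dump(r.x,open('q.pkl','wb'))
o=manip.get_obs(); print(W(r.x,[(55,-32,121)]))
print('base',proj(pt,[(0,0,0),(.45,0,0),(.6,-.09,0)]))
# tray,pad
```

```text
[ 0.59074569  0.07613765 -0.20547243] [[-0.8, -0.3], [-0.7, 0.2], [0.2, -0.1], [-0.7, -0.1], [-0.2, -1.1], [-0.7, -0.1], [-1.3, 0.1], [-0.4, -0.0], [-0.1, 0.3], [-0.8, -0.1], [-0.2, -0.5], [0.8, -1.0], [-0.3, -1.0], [1.1, -0.7], [0.9, -1.3], [1.3, -1.7], [0.4, -1.0], [0.7, -1.8]]
scene only [ 0.58809633  0.08159954 -0.21328747] [[-0.4, 0.3], [-1.2, -0.1], [0.1, 0.3], [0.2, -0.2], [0.9, -0.6], [-0.3, 0.0], [0.6, -0.5]]
[[0.6380598  0.03358915 0.121     ]]
base [[353.26902805 469.03966192]
 [349.91380313 271.78873956]
 [385.78784665 209.4964188 ]]
```

View pics/wrist1.png

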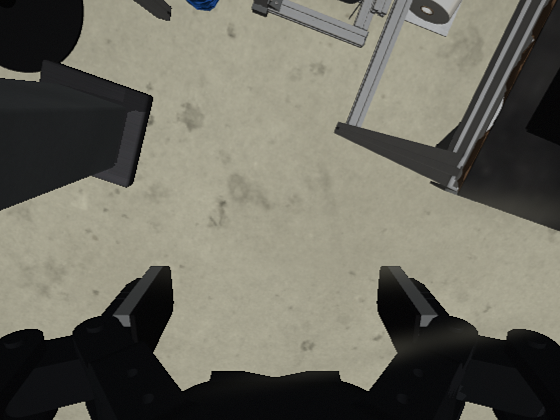

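```bash
cat >> fit.py <<'E'
from scipy.spatial.transform import Rotation as Ro
def q_(): return pickle.load(open('q.pkl','rb'))
def Rdown(yaw,flip=False):  # tool x along yaw dir, z down
    x=np.array([np.cos(yaw),np.sin(yaw),0]); z=np.array([0,0,-1.]); return np.c_[x,np.cross(z,x),z]
def delta(pos,R):
    o=manip.get_obs(); A=np.array(o['eef_rot']); d=A.T@(np.array(pos)-o['tool_pos'])*100
    print('at',np.round(o['tool_pos'],4),'t',o['clock'],'w',round(o['grip_width'],4),'F',np.round(o['wrist_force'],1)); print('d',np.round(d,2),'a',np.round(np.degrees(Ro.from_matrix(A.T@R).as_rotvec()),2))
E
python3 - <<'E'
from fit import *
q=q_(); delta([.47,0,.30],Rdown(q[2]))
E
```

```text
at [ 0.2136 -0.6139  0.2313] t 1.9 w 0.0852 F [0.6 0.2 0.4]
d [ 44.39 -49.56  -6.87] a [ 0.   -0.   30.95]
```

Emit:
move_arm(motion=[{"dx":3,"dy":-3.5,"dz":-6.9,"az":0},{"dx":44.4,"dy":-49.6,"dz":-6.9,"az":31},{"dx":44.4,"dy":-49.6,"dz":-6.9,"az":31},{"dx":44.4,"dy":-49.6,"dz":-6.9,"az":31},{"dx":44.4,"dy":-49.6,"dz":-6.9,"az":31},{"dx":44.4,"dy":-49.6,"dz":-6.9,"az":31},{"dx":44.4,"dy":-49.6,"dz":-6.9,"az":31},{"dx":44.4,"dy":-49.6,"dz":-6.9,"az":31},{"dx":44.4,"dy":-49.6,"dz":-6.9,"az":31},{"dx":44.4,"dy":-49.6,"dz":-6.9,"az":31},{"dx":44.4,"dy":-49.6,"dz":-6.9,"az":31},{"dx":44.4,"dy":-49.6,"dz":-6.9,"az":31}])

```text
schema error: expected keys dx, dy, dz, ax, ay, az
```

Run:
```python
from fit import *
q=q_(); p=eyes.camera('wrist'); save(p,'w2.png'); pickle.dump(p,open('w2.pkl','wb'))
im=cv2.imread('pics/w2.png')
w=W(q,[(55,-32,121)])[0]
delta([w[0],w[1],.25],Rdown(q[2])); print(manip.get_obs()['joints'])
```

```text
at [ 0.2135 -0.614   0.2313] t 1.95 w 0.0856 F [ 0.5 -0.2 -0.3]
d [ 61.37 -47.21  -1.88] a [ 0.    0.   30.95]
[ 1.19302536  0.46751406 -0.01158342  1.60268787  0.00602554  1.07138626
 -0.05628911]
```

View pics/w2.png

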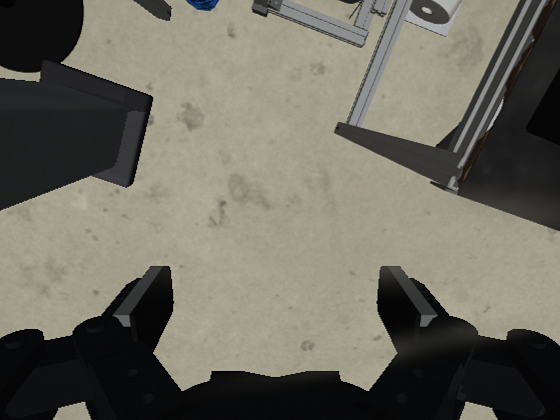

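All six keys are needed; the arm did not move.

Emit:
move_arm(motion=[{"dx":3,"dy":-3.5,"dz":-6.9,"ax":0,"ay":0,"az":0},{"dx":44.4,"dy":-49.6,"dz":-6.9,"ax":0,"ay":0,"az":31},{"dx":44.4,"dy":-49.6,"dz":-6.9,"ax":0,"ay":0,"az":31},{"dx":44.4,"dy":-49.6,"dz":-6.9,"ax":0,"ay":0,"az":31},{"dx":44.4,"dy":-49.6,"dz":-6.9,"ax":0,"ay":0,"az":31},{"dx":44.4,"dy":-49.6,"dz":-6.9,"ax":0,"ay":0,"az":31},{"dx":44.4,"dy":-49.6,"dz":-6.9,"ax":0,"ay":0,"az":31},{"dx":44.4,"dy":-49.6,"dz":-6.9,"ax":0,"ay":0,"az":31},{"dx":44.4,"dy":-49.6,"dz":-6.9,"ax":0,"ay":0,"az":31},{"dx":44.4,"dy":-49.6,"dz":-6.9,"ax":0,"ay":0,"az":31},{"dx":44.4,"dy":-49.6,"dz":-6.9,"ax":0,"ay":0,"az":31},{"dx":44.4,"dy":-49.6,"dz":-6.9,"ax":0,"ay":0,"az":31}])

```text
clock: 3.45
tool_pos: [0.4709, 0.0051, 0.3007]
eef_rot: [[0.98, -0.197, 0.001], [-0.197, -0.98, 0.002], [0.001, -0.002, -1.0]]
wrist_force: [-0.4, -1.2, -0.7]
grip_width: 0.0855
```

Run:
```python
from fit import *
q=q_(); p=eyes.camera('wrist'); save(p,'w3.png'); pickle.dump(p,open('w3.pkl','wb'))
w=W(q,[(55,-32,121)])[0]
delta([w[0],w[1],.25],Rdown(q[2])); print(manip.get_obs()['joints'])
```

```text
at [0.4706 0.0032 0.3004] t 3.5 w 0.0858 F [0.1 0.2 0.2]
d [15.8  -6.32  5.05] a [-0.05 -0.02  0.25]
[ 0.34434188  0.12196487 -0.45367441  1.9197727   0.05863586  1.11217142
 -1.90433392]
```

View pics/w3.png

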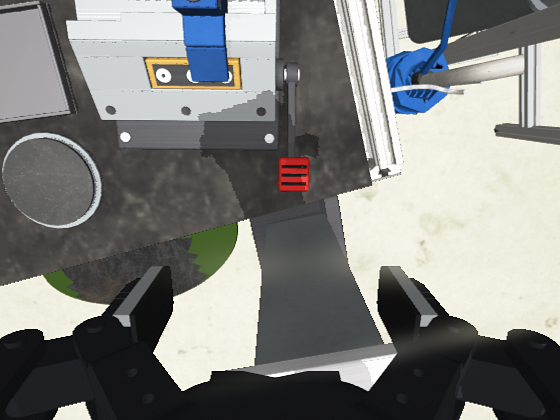

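```bash
cat >> fit.py <<'E'
def box(c,h): return [(c[0]+a*h[0],c[1]+b*h[1],c[2]) for a,b in((1,1),(1,-1),(-1,-1),(-1,1))]
def ov(p,name,q,off,sz,fx,dogy=-32,lever=0):
    im=cv2.cvtColor(p['img'],cv2.COLOR_RGB2BGR)[off[1]:off[1]+sz[1],off[0]:off[0]+sz[0]]
    im=cv2.resize(im,None,fx=fx,fy=fx,interpolation=cv2.INTER_CUBIC)
    def L(pts,col):
        a=((proj(p,W(q,pts))-off+.4)*fx).astype(int); cv2.polylines(im,[a.reshape(-1,1,2)],True,col,1)
    u=np.array([.866,0,.5]); c=np.array([-3,-15,78.8])
    L([(-49,95,52),(-49,-95,52),(25,-95,95),(25,95,95)],(0,0,255)); L([(25,-95,95),(25,95,95),(85,95,95),(85,-95,95)],(0,0,255))
    L([tuple(c+u*a*15+np.array([0,b*45,0])) for a,b in((1,1),(1,-1),(-1,-1),(-1,1))],(0,255,0))
    L(box((-100,-115,88),(18,16)),(255,255,0)); L(box((55,dogy,144),(12,18)),(0,255,255)); L(box((55,dogy,98),(12,18)),(0,255,255))
    cv2.imwrite('pics/'+name,im)
E
python3 - <<'E'
from fit import *
p=pickle.load(open('w3.pkl','rb')); ov(p,'w3o.png',q_(),(60,0),(270,200),2.9)
E
```

```text
(no output)
```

View pics/w3o.png

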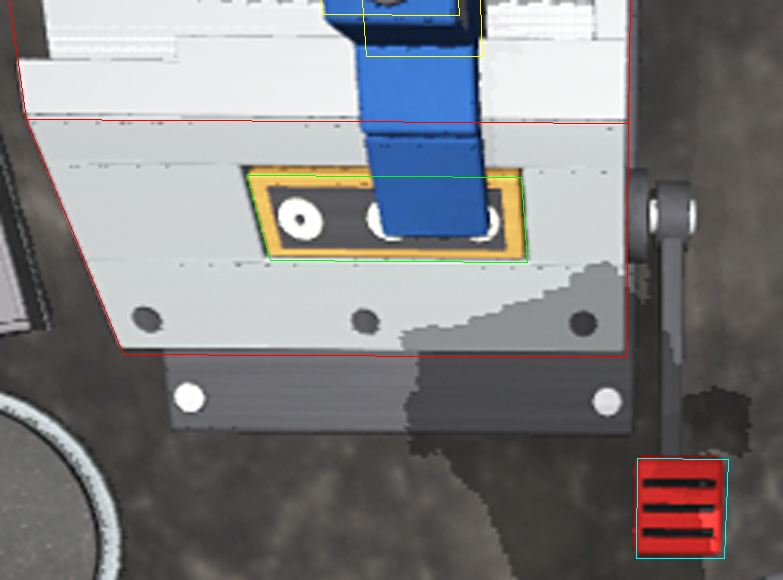

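Run:
```python
from fit import *
p=pickle.load(open('w3.pkl','rb')); ov(p,'w3p.png',q_(),(160,0),(80,60),9)
```

```text
(no output)
```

View pics/w3p.png

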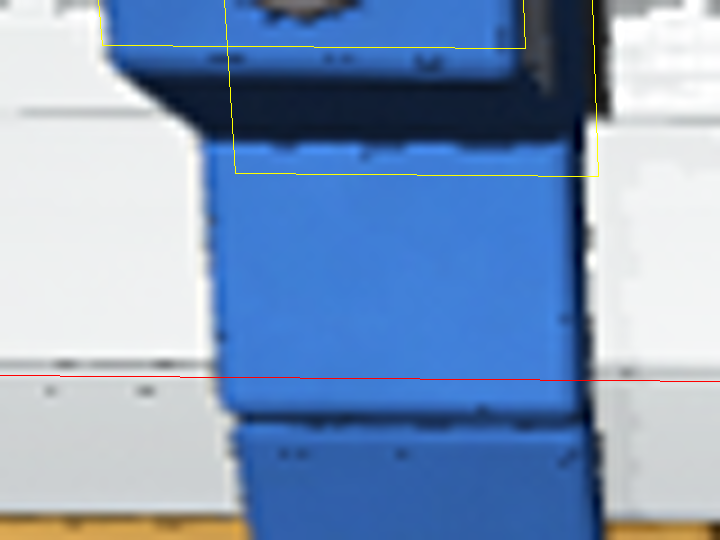

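Emit:
move_arm(motion=[{"dx":5,"dy":-2,"dz":1,"ax":0,"ay":0,"az":0.3},{"dx":10.5,"dy":-4,"dz":3,"ax":0,"ay":0,"az":0.3},{"dx":15.8,"dy":-6.3,"dz":5,"ax":0,"ay":0,"az":0.3},{"dx":15.8,"dy":-6.3,"dz":5,"ax":0,"ay":0,"az":0.3},{"dx":15.7,"dy":-6.3,"dz":10,"ax":0,"ay":0,"az":0.3},{"dx":15.7,"dy":-6.3,"dz":15,"ax":0,"ay":0,"az":0.3},{"dx":15.7,"dy":-6.3,"dz":18.5,"ax":0,"ay":0,"az":0.3},{"dx":15.7,"dy":-6.3,"dz":19.2,"ax":0,"ay":0,"az":0.3},{"dx":15.7,"dy":-6.3,"dz":19.2,"ax":0,"ay":0,"az":0.3}])

```text
clock: 4.62
tool_pos: [0.6374, 0.0328, 0.1099]
eef_rot: [[0.979, -0.206, 0.002], [-0.206, -0.979, 0.0], [0.002, -0.001, -1.0]]
wrist_force: [0.6, -0.4, -0.3]
grip_width: 0.0855
```

Run:
```python
from fit import *
q=q_(); p=eyes.camera('wrist'); save(p,'w4.png'); 
p=eyes.camera('scene'); save(p,'s4.png')
cv2.imwrite('pics/s4c.png',cv2.resize(cv2.imread('pics/s4.png')[60:260,220:440],None,fx=3,fy=3))
w=W(q,[(55,-32,121)])[0]
delta([w[0],w[1],.108],Rdown(q[2])); print(manip.get_obs()['joints'])
```

```text
at [0.6383 0.0334 0.1109] t 4.725 w 0.0854 F [-0.3 -0.1  0.7]
d [-0.03 -0.01  0.29] a [-0.08 -0.22 -0.08]
[ 0.17321063  0.62329217 -0.38429715  1.70224275  0.29065981  0.86850982
 -2.11174361]
```

View pics/w4.png

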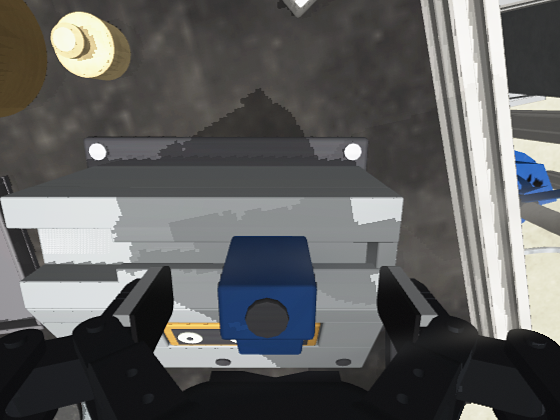

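View pics/s4c.png

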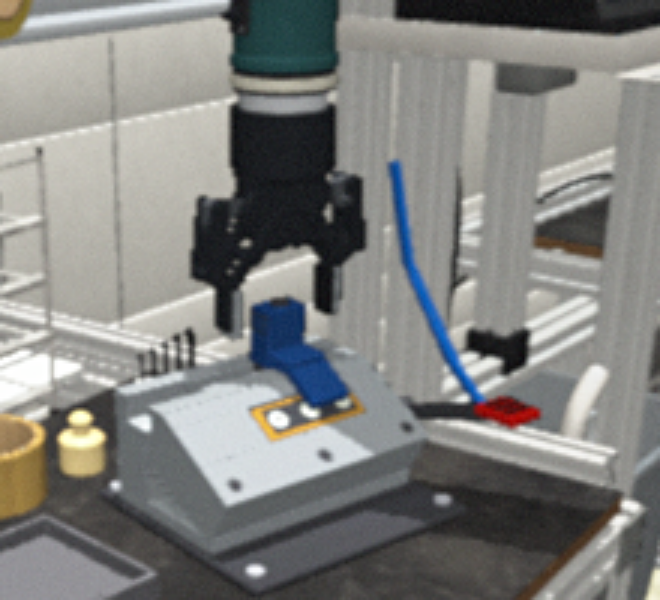

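Emit:
move_arm(motion=[{"dx":0,"dy":0,"dz":0.5,"ax":0,"ay":0,"az":0},{"dx":0,"dy":0,"dz":0.5,"ax":0,"ay":0,"az":0},{"dx":0,"dy":0,"dz":0.5,"ax":0,"ay":0,"az":0},{"dx":0,"dy":0,"dz":0.5,"ax":0,"ay":0,"az":0},{"dx":0,"dy":0,"dz":0.5,"ax":0,"ay":0,"az":0},{"dx":0,"dy":0,"dz":0.5,"ax":0,"ay":0,"az":0}], gripper=2.5, force=50)

```text
clock: 5.48
tool_pos: [0.6388, 0.0338, 0.1065]
eef_rot: [[0.979, -0.205, 0.005], [-0.205, -0.979, 0.001], [0.005, -0.002, -1.0]]
wrist_force: [-0.5, 1.0, 4.5]
grip_width: 0.0355
```

Run:
```python
from fit import *
q=q_(); o=manip.get_obs(); delta(o['tool_pos']+.104*np.array([-np.sin(q[2]),np.cos(q[2]),0]),Rdown(q[2])); print(manip.get_obs()['joints'])
```

```text
at [0.6388 0.0338 0.1065] t 5.475 w 0.0355 F [-0.5  1.   4.5]
d [-1.00e-02 -1.04e+01  2.00e-02] a [-0.12 -0.28 -0.07]
[ 0.17138306  0.62902547 -0.38240259  1.70399116  0.29353755  0.86000708
 -2.11409801]
```

Emit:
move_arm(motion=[{"dx":0,"dy":-1.5,"dz":0,"ax":0,"ay":0,"az":0},{"dx":0,"dy":-3.5,"dz":0,"ax":0,"ay":0,"az":0},{"dx":0,"dy":-5.5,"dz":0,"ax":0,"ay":0,"az":0},{"dx":0,"dy":-7.5,"dz":0,"ax":0,"ay":0,"az":0},{"dx":0,"dy":-9.5,"dz":0,"ax":0,"ay":0,"az":0},{"dx":0,"dy":-10.4,"dz":0,"ax":0,"ay":0,"az":0},{"dx":0,"dy":-10.4,"dz":0,"ax":0,"ay":0,"az":0},{"dx":0,"dy":-10.4,"dz":0,"ax":0,"ay":0,"az":0}])

```text
clock: 6.48
tool_pos: [0.6596, 0.1351, 0.106]
eef_rot: [[0.979, -0.206, 0.004], [-0.206, -0.979, 0.001], [0.004, -0.001, -1.0]]
wrist_force: [-0.3, 0.5, -2.9]
grip_width: 0.0351
```

Run:
```python
from fit import *
q=q_(); p=eyes.camera('wrist'); save(p,'w5.png'); p=eyes.camera('top'); save(p,'t5.png')
p=eyes.camera('scene'); save(p,'s5.png')
cv2.imwrite('pics/s5c.png',cv2.resize(cv2.imread('pics/s5.png')[60:260,220:440],None,fx=3,fy=3))
o=manip.get_obs();print(o['wrist_force'],o['grip_width']); d=o['tool_pos'][:2]-q[:2];c,s=np.cos(q[2]),np.sin(q[2]);print('fixt',c*d[0]+s*d[1],-s*d[0]+c*d[1])
```

```text
[ 0.57757849 -0.2366968  -1.9972153 ] 0.035667763720896806
fixt 0.055932229254884266 0.07140898874059638
```

View pics/w5.png

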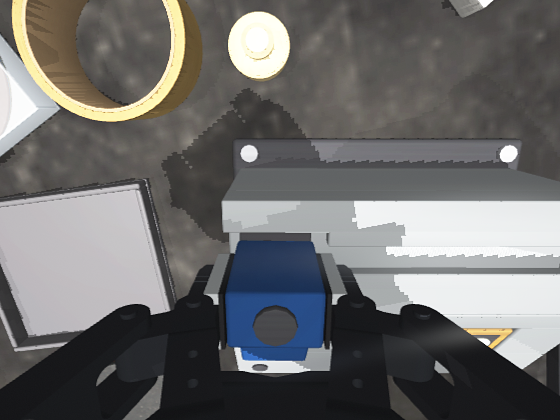

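View pics/s5c.png

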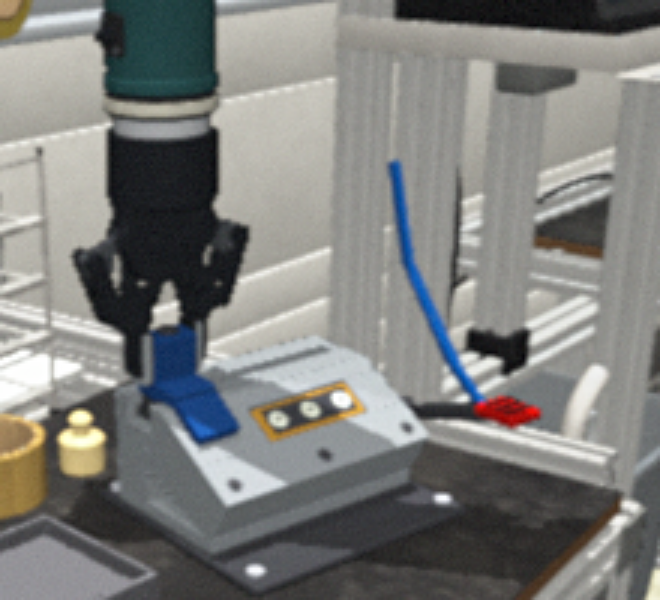

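Emit:
move_arm(motion=[{"dx":0,"dy":0,"dz":-1,"ax":0,"ay":0,"az":0},{"dx":0,"dy":0,"dz":-3,"ax":0,"ay":0,"az":0},{"dx":0,"dy":0,"dz":-6,"ax":0,"ay":0,"az":0},{"dx":0,"dy":0,"dz":-9,"ax":0,"ay":0,"az":0},{"dx":0,"dy":0,"dz":-10,"ax":0,"ay":0,"az":0},{"dx":0,"dy":0,"dz":-10,"ax":0,"ay":0,"az":0}])

```text
clock: 7.38
tool_pos: [0.6599, 0.1346, 0.2076]
eef_rot: [[0.978, -0.207, 0.007], [-0.207, -0.978, 0.001], [0.006, -0.002, -1.0]]
wrist_force: [0.3, -0.9, -3.4]
grip_width: 0.0351
```

Run:
```python
from fit import *
q=q_(); pt,ps=pickle.load(open('cams.pkl','rb')); pw=eyes.camera('wrist'); save(pw,'w6.png')
uv=np.array([(182,153),(333,165),(323,303),(170,293)])/2.8+[140,110]-.35
P=box((0,0,20),(60,65)); P=[(a,b,20) for a,b,c in P]
f=lambda r:(proj(pt,W(r,P))-uv).ravel()
r=least_squares(f,[.57,.29,-.08]); print(r.x,np.round(r.fun,1),np.degrees(r.x[2]))
pickle.dump(r.x,open('tray.pkl','wb'))
# scene check
im=cv2.cvtColor(ps['img'],cv2.COLOR_RGB2BGR)[210:310,170:330]; im=cv2.resize(im,None,fx=4,fy=4,interpolation=cv2.INTER_CUBIC)
cv2.polylines(im,[((proj(ps,W(r.x,P))-[170,210]+.4)*4).astype(int).reshape(-1,1,2)],True,(0,0,255),1)
# pad circle top
us=np.array([(252,318),(252,468),(177,392),(327,392)])/2.8+[140,110]-.35
pc=[ray(pt,*u,.004) for u in us]; print('pad plate edges',np.round(pc,4)); c=np.mean(pc,0)
th=np.linspace(0,6.28,40)
for z,rr in ((.016,.056),):
    a=np.c_[c[0]+rr*np.cos(th),c[1]+rr*np.sin(th),0*th+z]; cv2.polylines(im,[((proj(ps,a)-[170,210]+.4)*4).astype(int).reshape(-1,1,2)],True,(0,255,0),1)
cv2.imwrite('pics/trs.png',im); print('padc',c)
t=W(r.x,[(22,0,0)])[0]; delta([t[0],t[1],.206],Rdown(r.x[2]))
```

```text
[ 0.64270977  0.2876522  -0.07181383] [ 0.   0.2  0.1 -0.3 -0.1  0.2 -0.1 -0.1] -4.114629152306437
pad plate edges [[0.567  0.2888 0.004 ]
 [0.4392 0.2877 0.004 ]
 [0.5037 0.3523 0.004 ]
 [0.5034 0.2241 0.004 ]]
padc [0.50330032 0.28824512 0.004     ]
at [0.6593 0.1343 0.2063] t 7.425 w 0.0353 F [ 0.  -0.6 -3.8]
d [ -2.61 -14.96   0.04] a [-0.05 -0.25 -7.8 ]
```

View pics/trs.png

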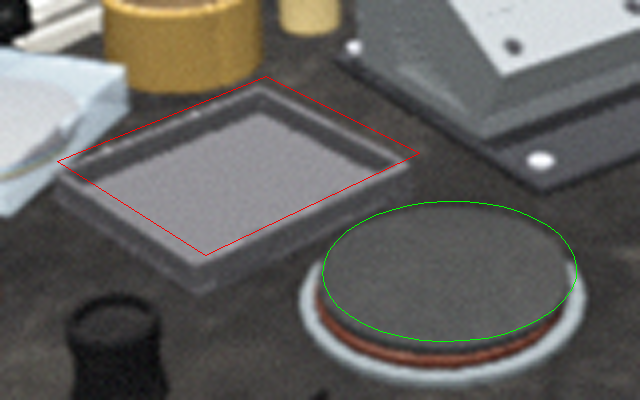

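View pics/w6.png

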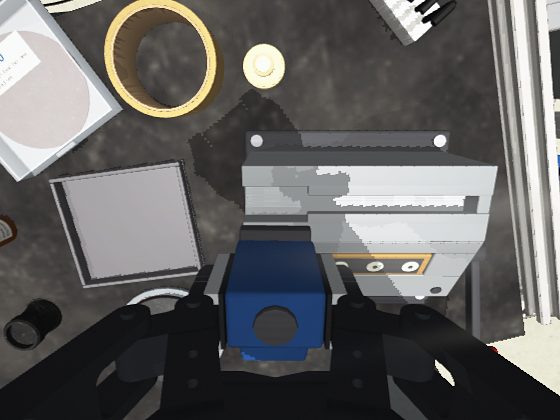

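Emit:
move_arm(motion=[{"dx":-1,"dy":-5,"dz":0,"ax":0,"ay":0,"az":-3},{"dx":-2,"dy":-10.5,"dz":0,"ax":0,"ay":0,"az":-7.8},{"dx":-2,"dy":-15,"dz":0,"ax":0,"ay":0,"az":-7.8},{"dx":-2,"dy":-15,"dz":0,"ax":0,"ay":0.3,"az":-7.8},{"dx":-2,"dy":-15,"dz":5,"ax":0,"ay":0.3,"az":-7.8},{"dx":-2,"dy":-15,"dz":10,"ax":0,"ay":0.3,"az":-7.8},{"dx":-2,"dy":-15,"dz":14,"ax":0,"ay":0.3,"az":-7.8},{"dx":-2,"dy":-15,"dz":16,"ax":0,"ay":0.3,"az":-7.8},{"dx":-2,"dy":-15,"dz":16.5,"ax":0,"ay":0.3,"az":-7.8},{"dx":-2,"dy":-15,"dz":16.5,"ax":0,"ay":0.3,"az":-7.8}])

```text
clock: 8.68
tool_pos: [0.6722, 0.2855, 0.0425]
eef_rot: [[0.997, -0.072, 0.011], [-0.072, -0.997, 0.0], [0.011, -0.001, -1.0]]
wrist_force: [0.4, 0.8, -2.8]
grip_width: 0.0355
```

Run:
```python
from fit import *
pw=eyes.camera('wrist'); save(pw,'w7.png');ps=eyes.camera('scene'); save(ps,'s7.png')
cv2.imwrite('pics/s7c.png',cv2.resize(cv2.imread('pics/s7.png')[110:310,120:340],None,fx=3,fy=3))
r=pickle.load(open('tray.pkl','rb')); t=W(r,[(28,0,0)])[0]; delta([t[0],t[1],.033],Rdown(r[2]))
```

```text
at [0.6727 0.2858 0.0435] t 8.775 w 0.0357 F [-0.4 -0.  -2.5]
d [-0.21  0.04  1.05] a [-0.1  -0.72 -0.01]
```

View pics/s7c.png

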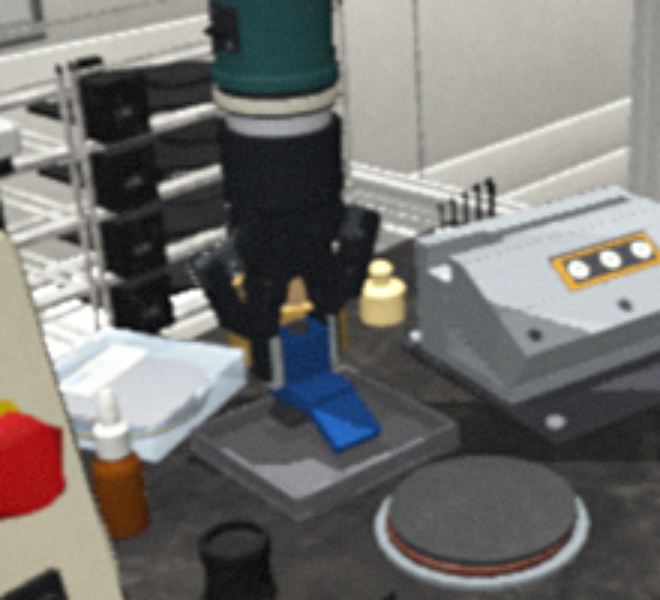

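View pics/w7.png

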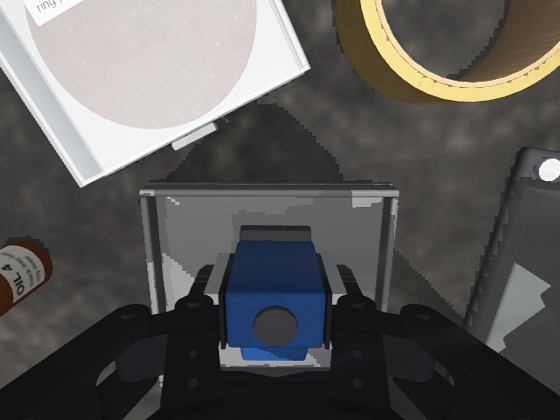

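Emit:
move_arm(motion=[{"dx":-0.2,"dy":0,"dz":0.5,"ax":0,"ay":-0.7,"az":0},{"dx":-0.2,"dy":0,"dz":0.9,"ax":0,"ay":-0.7,"az":0},{"dx":-0.2,"dy":0,"dz":1.1,"ax":0,"ay":-0.7,"az":0},{"dx":-0.2,"dy":0,"dz":1.1,"ax":0,"ay":-0.7,"az":0}])

```text
clock: 9.28
tool_pos: [0.6711, 0.286, 0.0335]
eef_rot: [[0.997, -0.072, 0.001], [-0.072, -0.997, 0.002], [0.001, -0.002, -1.0]]
wrist_force: [-2.3, -0.7, 4.1]
grip_width: 0.0354
```

Emit:
move_arm(motion=[{"dx":0,"dy":0,"dz":0,"ax":0,"ay":0,"az":0},{"dx":0,"dy":0,"dz":0,"ax":0,"ay":0,"az":0},{"dx":0,"dy":0,"dz":0,"ax":0,"ay":0,"az":0},{"dx":0,"dy":0,"dz":-1,"ax":0,"ay":0,"az":0},{"dx":0,"dy":0,"dz":-4,"ax":0,"ay":0,"az":0},{"dx":0,"dy":0,"dz":-9,"ax":0,"ay":0,"az":0},{"dx":0,"dy":0,"dz":-14,"ax":0,"ay":0,"az":0},{"dx":0,"dy":0,"dz":-18,"ax":0,"ay":0,"az":0},{"dx":0,"dy":0,"dz":-18,"ax":0,"ay":0,"az":0}], gripper=6.5)

```text
clock: 10.4
tool_pos: [0.6728, 0.2871, 0.2192]
eef_rot: [[0.997, -0.072, 0.009], [-0.072, -0.997, 0.005], [0.009, -0.006, -1.0]]
wrist_force: [-0.3, -0.5, 0.3]
grip_width: 0.0646
```

Run:
```python
from fit import *
pw=eyes.camera('wrist'); save(pw,'w8.png');ps=eyes.camera('scene'); save(ps,'s8.png')
cv2.imwrite('pics/s8c.png',cv2.resize(cv2.imread('pics/s8.png')[110:310,120:340],None,fx=3,fy=3))
q=q_(); o=manip.get_obs()
t=W(q,[(-100,-115,88)])[0]; delta([t[0],t[1],.2],Rdown(q[2])); print(t,o['joints'])
```

```text
at [0.6708 0.2856 0.2141] t 10.5 w 0.0651 F [ 0.8  0.7 -1. ]
d [-17.92  31.54   1.33] a [-0.11 -0.09  7.64]
[ 0.46938581 -0.01604033  0.088     ] [-0.17087189  0.66722993 -0.44614714  1.37513095  0.29464304  1.16249565
 -2.29250215]
```

View pics/s8c.png

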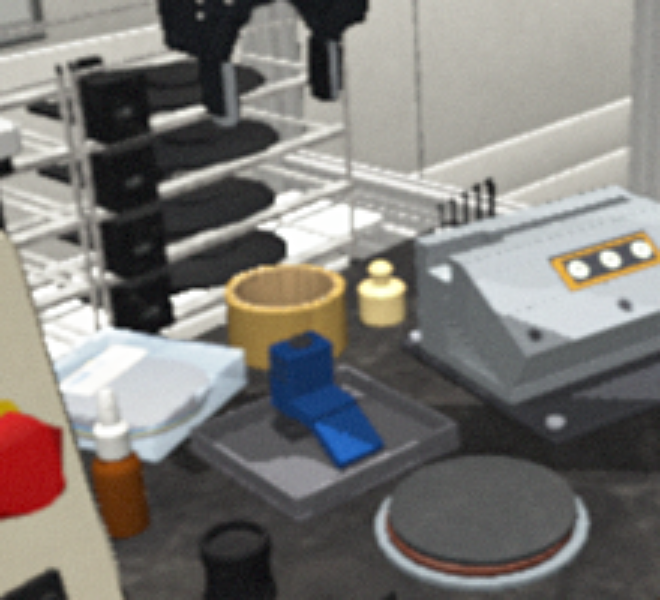

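View pics/w8.png

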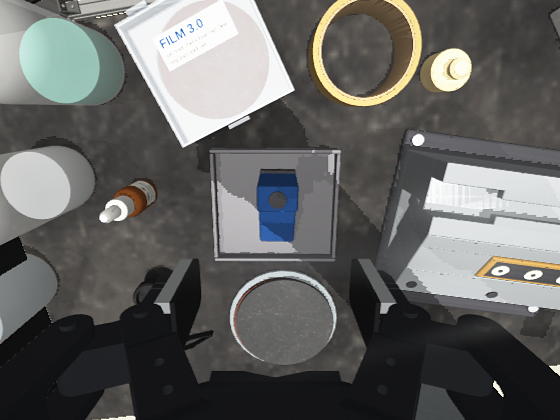

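Emit:
move_arm(motion=[{"dx":-3,"dy":5,"dz":0,"ax":0,"ay":0,"az":4},{"dx":-6,"dy":10.5,"dz":0,"ax":0,"ay":0,"az":7.6},{"dx":-9,"dy":16,"dz":0,"ax":0,"ay":0,"az":7.6},{"dx":-12,"dy":21,"dz":0,"ax":0,"ay":0,"az":7.6},{"dx":-15,"dy":26,"dz":0,"ax":0,"ay":0,"az":7.6},{"dx":-18,"dy":31.5,"dz":1.3,"ax":0,"ay":0,"az":7.6},{"dx":-18.1,"dy":31.5,"dz":5,"ax":0,"ay":0,"az":7.6},{"dx":-18.1,"dy":31.5,"dz":9,"ax":0,"ay":0,"az":7.6},{"dx":-18.1,"dy":31.5,"dz":10,"ax":0,"ay":0,"az":7.6},{"dx":-18.1,"dy":31.5,"dz":10,"ax":0,"ay":0,"az":7.6}], gripper=0)

```text
clock: 11.75
tool_pos: [0.4673, -0.015, 0.1127]
eef_rot: [[0.979, -0.203, -0.0], [-0.203, -0.979, 0.002], [-0.001, -0.002, -1.0]]
wrist_force: [0.4, 0.3, -0.0]
grip_width: -0.0005
```

Run:
```python
from fit import *
pw=eyes.camera('wrist'); save(pw,'w9.png');ps=eyes.camera('scene'); save(ps,'s9.png')
cv2.imwrite('pics/s9c.png',cv2.resize(cv2.imread('pics/s9.png')[90:290,230:450],None,fx=3,fy=3))
q=q_(); o=manip.get_obs()
t=W(q,[(-103,-115,29)])[0]; delta(t,Rdown(q[2])); print(t,o['joints'])
```

```text
at [ 0.4686 -0.015   0.1141] t 11.85 w 0.0003 F [ 0.5  0.1 -0. ]
d [-0.22  0.1   8.51] a [-0.13 -0.15  0.07]
[ 0.46644891 -0.01542824  0.029     ] [ 0.30404775  0.37511994 -0.40095995  2.11019312  0.22349954  0.6926944
 -2.01937026]
```

View pics/s9c.png

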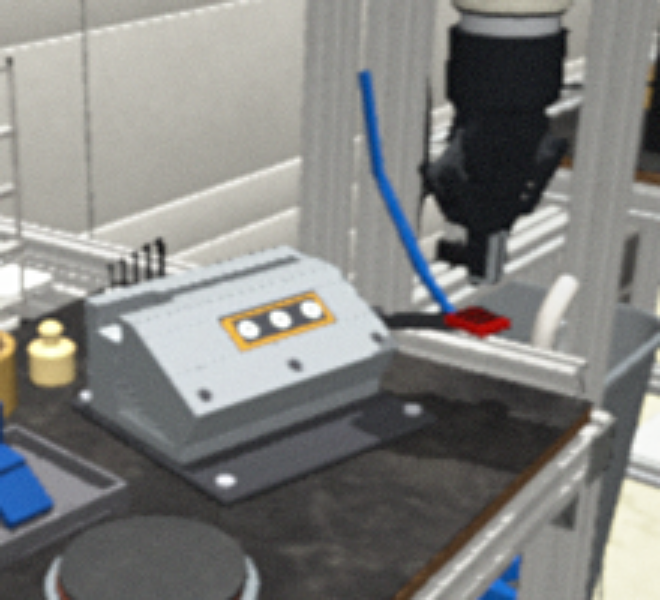

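View pics/w9.png

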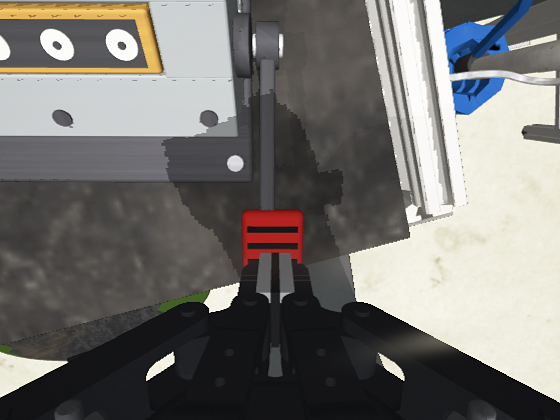

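Emit:
move_arm(motion=[{"dx":0,"dy":0.1,"dz":2,"ax":0,"ay":0,"az":0},{"dx":-0.2,"dy":0.1,"dz":3,"ax":0,"ay":0,"az":0},{"dx":-0.3,"dy":0.1,"dz":4,"ax":0,"ay":0,"az":0},{"dx":-0.4,"dy":0.1,"dz":5,"ax":0,"ay":0,"az":0},{"dx":-0.4,"dy":0.1,"dz":6,"ax":0,"ay":0,"az":0},{"dx":-0.3,"dy":0.1,"dz":7,"ax":0,"ay":0,"az":0},{"dx":-0.3,"dy":0.1,"dz":7.5,"ax":0,"ay":0,"az":0},{"dx":-0.3,"dy":0.1,"dz":7.8,"ax":0,"ay":0,"az":0}])

```text
clock: 12.85
tool_pos: [0.463, -0.0147, 0.036]
eef_rot: [[0.979, -0.202, -0.002], [-0.202, -0.979, 0.001], [-0.002, -0.001, -1.0]]
wrist_force: [-5.9, 1.3, 4.4]
grip_width: -0.0003
```

Emit:
move_arm(motion=[{"dx":0.2,"dy":0,"dz":0.4,"ax":0,"ay":0,"az":0},{"dx":0.2,"dy":0,"dz":0.6,"ax":0,"ay":0,"az":0},{"dx":0.2,"dy":0,"dz":0.8,"ax":0,"ay":0,"az":0}])

```text
clock: 13.22
tool_pos: [0.4639, -0.0148, 0.0308]
eef_rot: [[0.979, -0.201, -0.004], [-0.201, -0.979, -0.001], [-0.004, 0.002, -1.0]]
wrist_force: [-15.8, 0.4, 52.4]
grip_width: -0.0005
```

Run:
```python
from fit import *
pw=eyes.camera('wrist'); save(pw,'w10.png');ps=eyes.camera('scene'); save(ps,'s10.png')
cv2.imwrite('pics/s10c.png',cv2.resize(cv2.imread('pics/s10.png')[90:290,230:450],None,fx=3,fy=3))
q=q_(); o=manip.get_obs()
t=W(q,[(-103,-115,29)])[0]; delta(t,Rdown(q[2]))
```

```text
at [ 0.4639 -0.0149  0.031 ] t 13.325 w -0.0001 F [-14.2   1.2  38.1]
d [0.26 0.   0.2 ] a [0.12 0.22 0.15]
```

View pics/s10c.png

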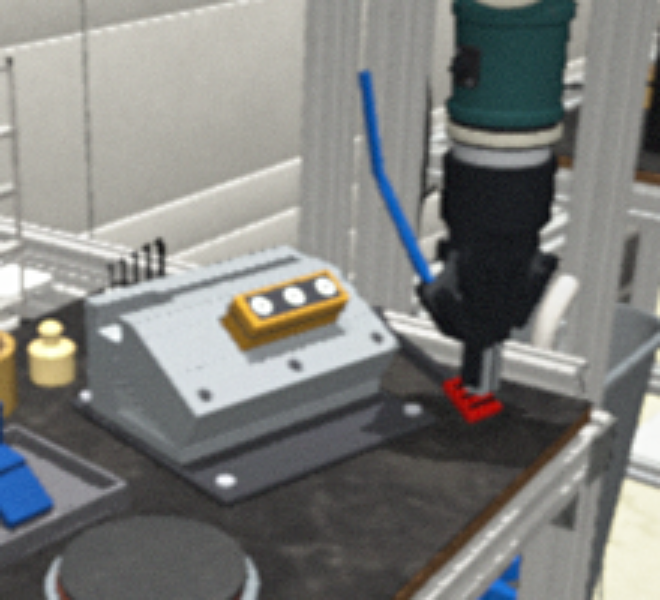

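View pics/w10.png

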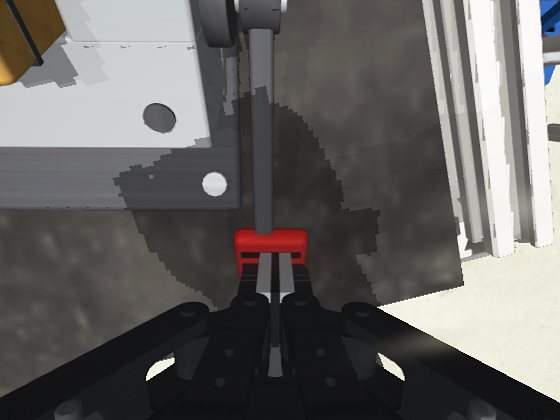

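Emit:
move_arm(motion=[{"dx":0,"dy":0,"dz":-2,"ax":0,"ay":0,"az":0},{"dx":0,"dy":0,"dz":-6,"ax":0,"ay":0,"az":0},{"dx":0,"dy":0,"dz":-11,"ax":0,"ay":0,"az":0},{"dx":0,"dy":0,"dz":-16,"ax":0,"ay":0,"az":0},{"dx":0,"dy":0,"dz":-17,"ax":0,"ay":0,"az":0}], gripper=8.5)

```text
clock: 13.95
tool_pos: [0.4668, -0.0145, 0.2049]
eef_rot: [[0.98, -0.201, 0.003], [-0.201, -0.98, -0.002], [0.004, 0.002, -1.0]]
wrist_force: [0.2, 0.3, -0.9]
grip_width: 0.0851
```

```bash
cat >> fit.py <<'E'
def Rslope(q):
    Rz=Ro.from_euler('z',q[2]).as_matrix(); x=np.array([0,1,0]); y=np.array([.866025,0,.5]); return Rz@np.c_[x,y,np.cross(x,y)]
E
python3 - <<'E'
from fit import *
q=q_(); o=manip.get_obs(); print(o['joints'])
t=W(q,[np.array([-3,-15,78.8])+100*np.array([-.5,0,.866])])[0]; print(t); delta(t,Rslope(q))
E
```

```text
[ 0.36307098  0.22987577 -0.45603404  2.04041527  0.13242435  0.89513203
 -1.93881836]
[0.53580012 0.07226675 0.1654    ]
at [ 0.4668 -0.0145  0.2049] t 13.95 w 0.0851 F [ 0.2  0.3 -0.9]
d [ 5.   -9.89  3.96] a [-23.29  23.37 -87.61]
```

Emit:
move_arm(motion=[{"dx":3,"dy":-5,"dz":0,"ax":-2.5,"ay":2.5,"az":-9},{"dx":5,"dy":-9.9,"dz":0,"ax":-5,"ay":5,"az":-18},{"dx":5,"dy":-9.9,"dz":0,"ax":-7.5,"ay":7.5,"az":-27},{"dx":5,"dy":-9.9,"dz":0,"ax":-10,"ay":10,"az":-36},{"dx":5,"dy":-9.9,"dz":0,"ax":-12.5,"ay":12.5,"az":-45},{"dx":5,"dy":-9.9,"dz":1,"ax":-15,"ay":15,"az":-54},{"dx":5,"dy":-9.9,"dz":2,"ax":-17.5,"ay":17.5,"az":-63},{"dx":5,"dy":-9.9,"dz":3,"ax":-20,"ay":20,"az":-72},{"dx":5,"dy":-9.9,"dz":4,"ax":-22.5,"ay":22.5,"az":-81},{"dx":5,"dy":-9.9,"dz":4,"ax":-23.3,"ay":23.4,"az":-87.6},{"dx":5,"dy":-9.9,"dz":4,"ax":-23.3,"ay":23.4,"az":-87.6},{"dx":5,"dy":-9.9,"dz":4,"ax":-23.3,"ay":23.4,"az":-87.6}])

```text
clock: 15.45
tool_pos: [0.536, 0.0726, 0.165]
eef_rot: [[0.206, 0.847, 0.49], [0.979, -0.179, -0.102], [0.001, 0.5, -0.866]]
wrist_force: [0.2, 0.1, -0.2]
grip_width: 0.0852
```

Run:
```python
from fit import *
q=q_(); o=manip.get_obs(); print(o['joints'])
p=eyes.camera('wrist'); save(p,'w11.png'); pickle.dump(p,open('w11.pkl','wb'))
im=cv2.imread('pics/w11.png')
n=np.array([-.5,0,.866]);u=np.array([.866,0,.5]); c=np.array([-3,-15,78.8])
for h,col in ((0,(0,0,255)),(26,(0,255,0))):
    a=proj(p,W(q,[tuple(c+h*n+u*i*15+np.array([0,j*45,0])) for i,j in((1,1),(1,-1),(-1,-1),(-1,1))])).astype(int); cv2.polylines(im,[a.reshape(-1,1,2)],True,col,1)
cv2.imwrite('pics/w11o.png',im)
t=W(q,[c+100*n])[0]; delta(t,Rslope(q))
```

```text
[ 0.09518219  0.26205414 -0.49268541  2.25609072  1.14892664  0.43168039
 -1.58050879]
at [0.5361 0.0727 0.1651] t 15.5 w 0.085 F [-0.4 -0.4  0.5]
d [-0.05 -0.   -0.04] a [ 0.03 -0.02 -0.1 ]
```

View pics/w11o.png

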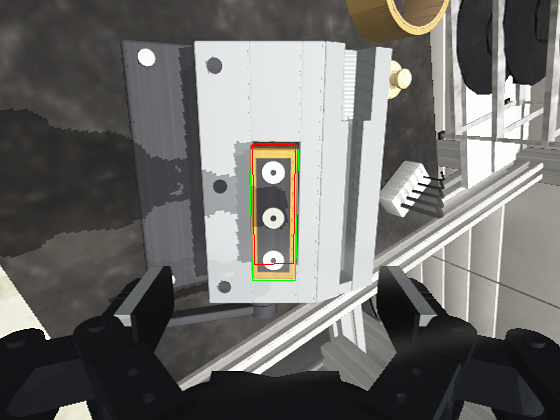

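Emit:
move_arm(motion=[{"dx":0,"dy":-0.05,"dz":3,"ax":0,"ay":0,"az":0},{"dx":0,"dy":-0.05,"dz":6,"ax":0,"ay":0,"az":0},{"dx":0,"dy":-0.05,"dz":8.5,"ax":0,"ay":0,"az":0},{"dx":0,"dy":-0.05,"dz":9.4,"ax":0,"ay":0,"az":0},{"dx":0,"dy":-0.05,"dz":9.5,"ax":0,"ay":0,"az":0},{"dx":0,"dy":-0.05,"dz":9.5,"ax":0,"ay":0,"az":0}])

```text
clock: 16.25
tool_pos: [0.5824, 0.0634, 0.083]
eef_rot: [[0.205, 0.847, 0.49], [0.979, -0.179, -0.102], [0.002, 0.501, -0.866]]
wrist_force: [-1.1, 0.6, -0.1]
grip_width: 0.0848
```

Run:
```python
from fit import *
q=q_(); 
p=eyes.camera('wrist'); save(p,'w12.png')
n=np.array([-.5,0,.866]);c=np.array([-3,-15,78.8])
t=W(q,[c+4*n])[0]; delta(t,Rslope(q))
```

```text
at [0.5824 0.0634 0.0832] t 16.3 w 0.0847 F [-1.3 -0.1 -0. ]
d [-0.08  0.    0.11] a [ 0.07 -0.04 -0.11]
```

View pics/w12.png

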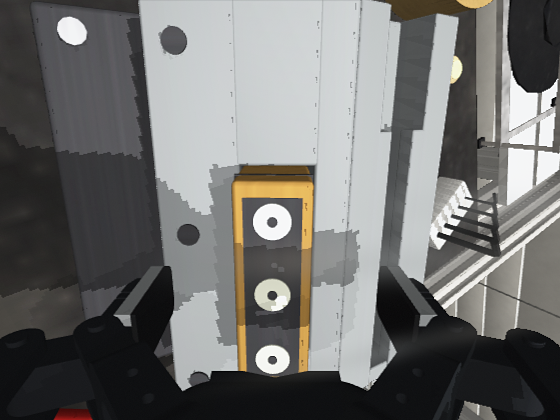

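Emit:
move_arm(motion=[{"dx":0,"dy":0,"dz":0,"ax":0,"ay":0,"az":0},{"dx":0,"dy":0,"dz":0,"ax":0,"ay":0,"az":0},{"dx":0,"dy":0,"dz":0,"ax":0,"ay":0,"az":0},{"dx":0,"dy":0,"dz":0,"ax":0,"ay":0,"az":0},{"dx":0,"dy":0,"dz":0,"ax":0,"ay":0,"az":0},{"dx":0,"dy":0,"dz":0,"ax":0,"ay":0,"az":0}], gripper=2, force=60)

```text
clock: 17.05
tool_pos: [0.5824, 0.0634, 0.0834]
eef_rot: [[0.205, 0.847, 0.491], [0.979, -0.178, -0.102], [0.002, 0.501, -0.865]]
wrist_force: [-3.0, -0.0, 5.6]
grip_width: 0.0288
```

Run:
```python
from fit import *
p=eyes.camera('wrist'); save(p,'w13.png'); print(manip.get_obs()['wrist_force'])
```

```text
[-3.30695866 -0.32908401  5.30734472]
```

View pics/w13.png

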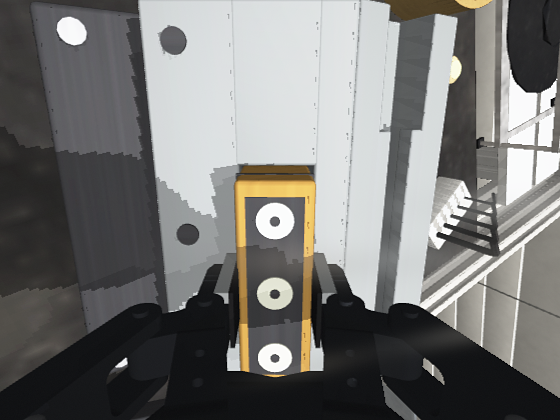

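Emit:
move_arm(motion=[{"dx":0,"dy":0,"dz":-0.6,"ax":0,"ay":0,"az":0},{"dx":0,"dy":0,"dz":-1.2,"ax":0,"ay":0,"az":0},{"dx":0,"dy":0,"dz":-1.8,"ax":0,"ay":0,"az":0},{"dx":0,"dy":0,"dz":-2.4,"ax":0,"ay":0,"az":0},{"dx":0,"dy":0,"dz":-3.2,"ax":0,"ay":0,"az":0},{"dx":0,"dy":0,"dz":-5,"ax":0,"ay":0,"az":0},{"dx":0,"dy":0,"dz":-8,"ax":0,"ay":0,"az":0},{"dx":0,"dy":0,"dz":-10,"ax":0,"ay":0,"az":0},{"dx":0,"dy":0,"dz":-10,"ax":0,"ay":0,"az":0}])

```text
clock: 18.23
tool_pos: [0.5333, 0.0738, 0.1713]
eef_rot: [[0.205, 0.845, 0.493], [0.979, -0.178, -0.101], [0.002, 0.504, -0.864]]
wrist_force: [-0.1, -0.4, -3.4]
grip_width: 0.0288
```

Run:
```python
from fit import *
p=eyes.camera('wrist'); save(p,'w14.png'); p=eyes.camera('scene'); save(p,'s14.png')
cv2.imwrite('pics/s14c.png',cv2.resize(cv2.imread('pics/s14.png')[90:290,200:420],None,fx=3,fy=3))
q=q_(); R=Rdown(q[2]+np.pi/2)
delta([.5033,.2882,.17],R); print(manip.get_obs()['joints'])
```

```text
at [0.5332 0.0731 0.1697] t 18.325 w 0.029 F [ 0.4 -0.4 -3.5]
d [20.43 -6.36 -3.69] a [30.1  -0.04 -0.12]
[ 0.0768572   0.24501028 -0.47463482  2.25981907  1.11766856  0.42843
 -1.55566691]
```

View pics/w14.png

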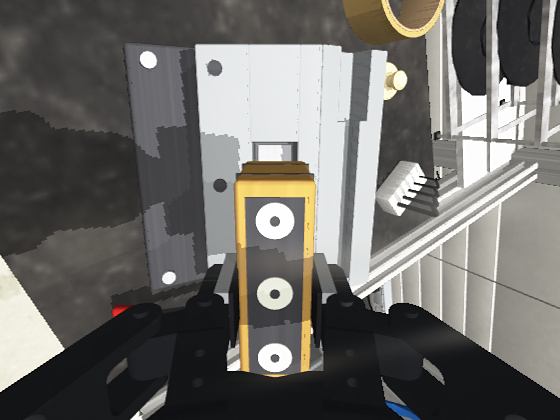

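View pics/s14c.png

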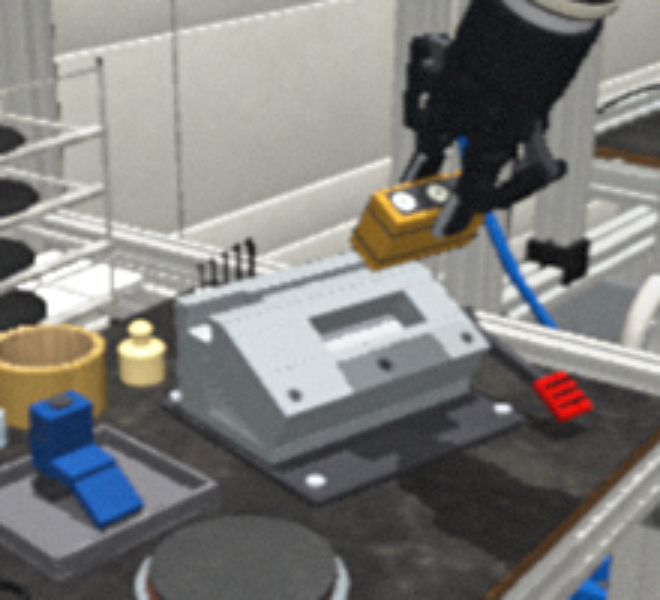

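Emit:
move_arm(motion=[{"dx":2,"dy":0.5,"dz":-3,"ax":0,"ay":0,"az":0},{"dx":6,"dy":-1,"dz":-5,"ax":5,"ay":0,"az":0},{"dx":11,"dy":-3,"dz":-6,"ax":12,"ay":0,"az":0},{"dx":16,"dy":-4.5,"dz":-6.3,"ax":20,"ay":0,"az":0},{"dx":20.4,"dy":-4.9,"dz":-6.3,"ax":28,"ay":0,"az":0},{"dx":20.4,"dy":-4.9,"dz":-6.3,"ax":30,"ay":0,"az":0},{"dx":20.4,"dy":-4.9,"dz":-6.3,"ax":30,"ay":0,"az":0},{"dx":20.4,"dy":-4.9,"dz":-6.3,"ax":30,"ay":0,"az":0}])

```text
clock: 19.32
tool_pos: [0.5023, 0.2866, 0.1993]
eef_rot: [[0.206, 0.978, 0.002], [0.978, -0.206, -0.001], [-0.001, 0.002, -1.0]]
wrist_force: [0.2, 1.0, -3.1]
grip_width: 0.0286
```

Run:
```python
from fit import *
p=eyes.camera('wrist'); save(p,'w15.png'); p=eyes.camera('scene'); save(p,'s15.png')
cv2.imwrite('pics/s15c.png',cv2.resize(cv2.imread('pics/s15.png')[110:310,170:390],None,fx=3,fy=3))
q=q_(); R=Rdown(q[2]+np.pi/2)
delta([.5033,.2882,.043],R); print(manip.get_obs()['joints'])
```

```text
at [0.5023 0.2871 0.2   ] t 19.425 w 0.0288 F [-0.2 -0.7 -3.2]
d [ 0.13  0.03 15.7 ] a [ 0.16 -0.   -0.12]
[-0.01131949  0.50153799 -0.74553519  1.77634408  0.39619975  1.01704498
 -1.11530584]
```

View pics/s15c.png

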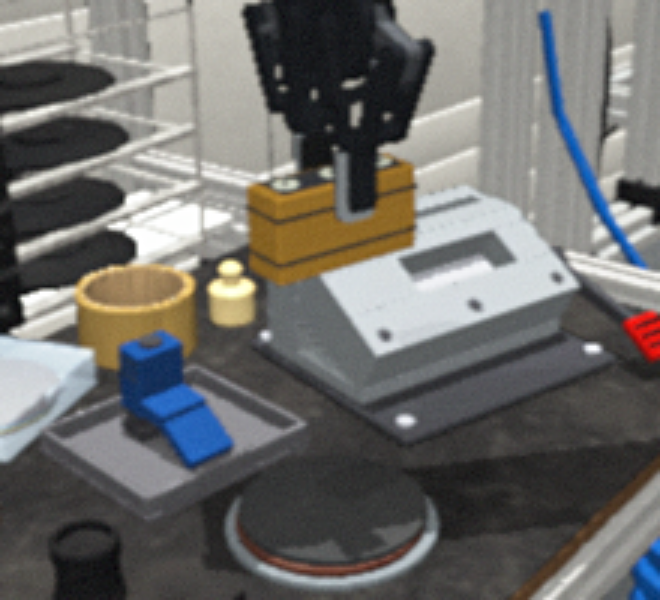

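View pics/w15.png

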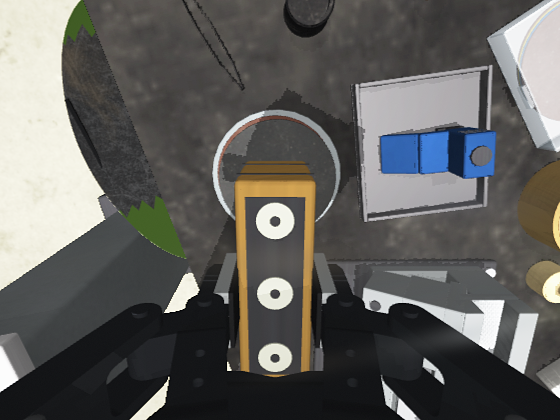

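Emit:
move_arm(motion=[{"dx":0.1,"dy":0,"dz":4,"ax":0,"ay":0,"az":0},{"dx":0.1,"dy":0,"dz":9,"ax":0,"ay":0,"az":0},{"dx":0.1,"dy":0,"dz":13,"ax":0,"ay":0,"az":0},{"dx":0.1,"dy":0,"dz":14.7,"ax":0.1,"ay":0,"az":0},{"dx":0.1,"dy":0,"dz":14.9,"ax":0.1,"ay":0,"az":0},{"dx":0.1,"dy":0,"dz":15.2,"ax":0.1,"ay":0,"az":0},{"dx":0.1,"dy":0,"dz":15.4,"ax":0.1,"ay":0,"az":0}])

```text
clock: 20.3
tool_pos: [0.5039, 0.2885, 0.0474]
eef_rot: [[0.206, 0.979, 0.004], [0.979, -0.206, 0.001], [0.002, 0.003, -1.0]]
wrist_force: [0.4, -0.1, -4.1]
grip_width: 0.0291
```

Run:
```python
from fit import *
p=eyes.camera('scene'); save(p,'s16.png')
cv2.imwrite('pics/s16c.png',cv2.resize(cv2.imread('pics/s16.png')[160:330,190:380],None,fx=4,fy=3.5))
q=q_(); R=Rdown(q[2]+np.pi/2)
delta([.5033,.2882,.043],R)
```

```text
at [0.5037 0.2882 0.0469] t 20.35 w 0.0289 F [-0.7 -0.1 -3.6]
d [-0.01 -0.04  0.39] a [ 0.16 -0.06 -0.13]
```

View pics/s16c.png

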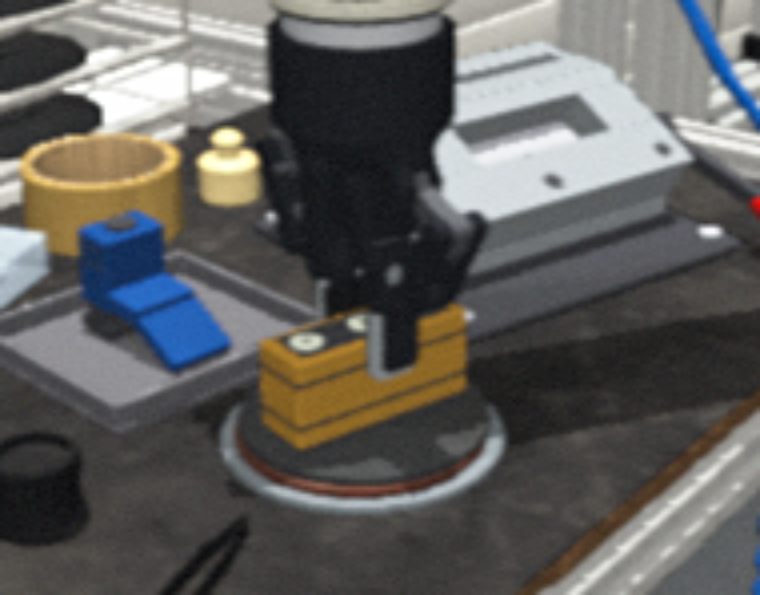

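Emit:
move_arm(motion=[{"dx":0,"dy":0,"dz":0.2,"ax":0.1,"ay":0,"az":0},{"dx":0,"dy":0,"dz":0.3,"ax":0.1,"ay":0,"az":0},{"dx":0,"dy":0,"dz":0.4,"ax":0.1,"ay":0,"az":0},{"dx":0,"dy":0,"dz":0.45,"ax":0.1,"ay":0,"az":0}])

```text
clock: 20.85
tool_pos: [0.5039, 0.2882, 0.0434]
eef_rot: [[0.206, 0.978, 0.002], [0.978, -0.206, 0.0], [0.0, 0.002, -1.0]]
wrist_force: [-3.3, -3.5, 8.6]
grip_width: 0.0286
```

Emit:
move_arm(motion=[{"dx":0,"dy":0,"dz":0,"ax":0,"ay":0,"az":0},{"dx":0,"dy":0,"dz":0,"ax":0,"ay":0,"az":0},{"dx":0,"dy":0,"dz":0,"ax":0,"ay":0,"az":0},{"dx":0,"dy":0,"dz":0,"ax":0,"ay":0,"az":0},{"dx":0,"dy":0,"dz":-1,"ax":0,"ay":0,"az":0},{"dx":0,"dy":0,"dz":-4,"ax":0,"ay":0,"az":0},{"dx":0,"dy":0,"dz":-9,"ax":0,"ay":0,"az":0},{"dx":0,"dy":0,"dz":-14,"ax":0,"ay":0,"az":0},{"dx":0,"dy":0,"dz":-18,"ax":0,"ay":0,"az":0},{"dx":0,"dy":0,"dz":-18,"ax":0,"ay":0,"az":0}], gripper=8.5)

```text
clock: 22.1
tool_pos: [0.5051, 0.2897, 0.2277]
eef_rot: [[0.206, 0.978, 0.008], [0.978, -0.206, 0.003], [0.005, 0.008, -1.0]]
wrist_force: [0.3, -0.3, 0.2]
grip_width: 0.0852
```

Run:
```python
from fit import *
p=eyes.camera('wrist'); save(p,'w17.png'); p=eyes.camera('scene'); save(p,'s17.png')
cv2.imwrite('pics/s17c.png',cv2.resize(cv2.imread('pics/s17.png')[160:380,130:410],None,fx=2.6,fy=2.6))
o=manip.get_obs(); print(o['clock'],o['wrist_force'],o['tool_pos'],o['grip_width'])
```

```text
22.2 [-0.31979801 -0.27091614 -0.91811174] [0.50353696 0.28793936 0.22387932] 0.08483251692266569
```

View pics/s17c.png

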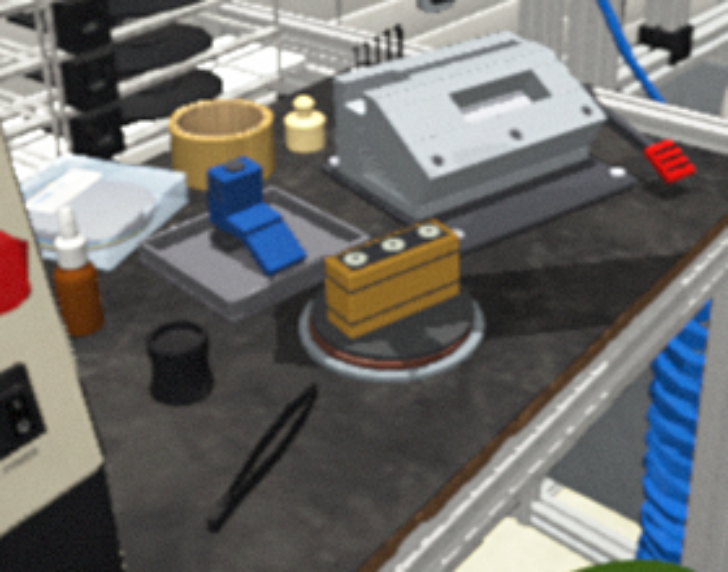

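View pics/w17.png

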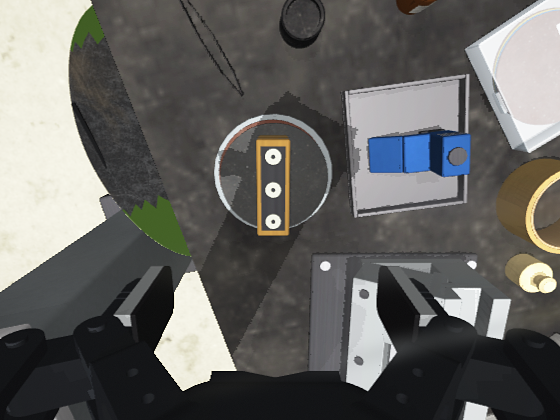

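Run:
```python
from fit import *
p=eyes.camera('wrist')
print('block',ray(p,273,188,.064)); print('pad plate',np.mean([ray(p,215,172,.004),ray(p,331,172,.004)],0),np.mean([ray(p,273,114,.004),ray(p,273,230,.004)],0))
manip.job_done(); print(manip.get_obs()['clock'])
```

```text
block [0.50301873 0.28794154 0.064     ]
pad plate [0.50362492 0.29105157 0.004     ] [0.5029721  0.28815863 0.004     ]
the job is handed in; nothing more can be done
the job is handed in; nothing more can be done
```

I carried out every step of the unload in order and handed the job in at about 22 s of the 67 s allowed. No verdict is reported.

- **Dog:** I slid it along the T-slot to about fixture y 71 mm, lifted it out and set it down in the grey tray. The last pictures show it standing on its foot inside the walls, released.
- **Lever and block:** I pressed the lever to its stop. The wrist force reached about 52 N there, under the 120 N limit. The block rose and I drew it out along the slope's normal.
- **Placing:** I turned the block upright and lowered it onto the rubber pad while still gripped, until the wrist force rose by about 12 N, then released it. It stands with the inserts up, its centre within about 3 mm of the pad's.
- **Final state:** The arm is clear above everything with near-zero wrist force. In the last pictures the weight, loupe, dropper and tweezers appear where they were; I did not measure them.

**Checks that disagreed:**
- The scene camera put the fixture and tray about 2 pixels (roughly 5 mm) away from where the top camera did. The wrist camera agreed with the top-camera fit, so I relied on those two.
- The gripper read 29 mm on the 30 mm block, which is most likely an offset in the reading.

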